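Hold a tin's lid home in the hand press

TASK

Three tins stand in the hand press and one of them still has its lid standing proud. Using only the plunger above that tin, push its black knob down about 40 mm so that the sprung pad seats the lid fully, without driving the plunger to its bottom stop, and finish while still holding it steady there: do not let go. Leave the other two plungers, their tins and everything else on the counter alone.

Things in the scene. Friction and masses are not known exactly. Their poses are not given: they have to be found in the camera images.
- press: fixed three-station hand press: grey base plate 150 x 420 x 15 mm, four steel posts, grey crossbeam (30 mm deep, top 165 mm above the counter). Origin: underside centre. y axis along the row of stations, towards the left one; stations at y = +130 (left), 0 (middle), -130 mm (right). Placed and turned (up to 23 degrees about z) anew each time
- plunger_left (a joint): travel of the left plunger, m: 0 up (at rest), 0.056 at its bottom stop. Steel stem 14 mm thick, black knob on top; its spring pushes up 2 N at rest, 0.08 N more per mm, and lifts it when let go. Below hangs a rubber-faced pad (diameter 52 mm, underside 104 mm above the counter at rest) that yields upward on its own spring (1.3 N to begin, 0.5 N more per mm) on meeting a lid
- knob_left (a point): centre of the flat top of the left plunger's black round knob (diameter 38 mm, 28 mm tall, vertical axis), 262 mm above the counter at rest; it moves with the plunger, straight down. From the knob's underside to the bushing on the beam there are 59 mm at rest
- station_left (a point): centre of the left station on top of the base plate, straight below knob_left; a tin stands here between four locating pins
- plunger_middle (a joint): travel of the middle plunger, m: 0 up (at rest), 0.056 at its bottom stop. Steel stem 14 mm thick, black knob on top; its spring pushes up 2 N at rest, 0.08 N more per mm, and lifts it when let go. Below hangs a rubber-faced pad (diameter 52 mm, underside 104 mm above the counter at rest) that yields upward on its own spring (1.3 N to begin, 0.5 N more per mm) on meeting a lid
- knob_middle (a point): centre of the flat top of the middle plunger's black round knob (diameter 38 mm, 28 mm tall, vertical axis), 262 mm above the counter at rest; it moves with the plunger, straight down. From the knob's underside to the bushing on the beam there are 59 mm at rest
- station_middle (a point): centre of the middle station on top of the base plate, straight below knob_middle; a tin stands here between four locating pins
- plunger_right (a joint): travel of the right plunger, m: 0 up (at rest), 0.056 at its bottom stop. Steel stem 14 mm thick, black knob on top; its spring pushes up 2 N at rest, 0.08 N more per mm, and lifts it when let go. Below hangs a rubber-faced pad (diameter 52 mm, underside 104 mm above the counter at rest) that yields upward on its own spring (1.3 N to begin, 0.5 N more per mm) on meeting a lid
- knob_right (a point): centre of the flat top of the right plunger's black round knob (diameter 38 mm, 28 mm tall, vertical axis), 262 mm above the counter at rest; it moves with the plunger, straight down. From the knob's underside to the bushing on the beam there are 59 mm at rest
- station_right (a point): centre of the right station on top of the base plate, straight below knob_right; a tin stands here between four locating pins
- tin_proud: the round dark steel tin with a bright lid (diameter 80 mm, 60 mm tall without the lid) whose push-on lid stands proud by 14 to 18 mm. It stands at one of the three stations, a different one each time. Origin: centre of its underside, z up
- tin_lid (a joint): how far the proud tin's lid has been pushed on, m: 0 to 0.004 at the start, 0.018 fully home. It is stiff (about 3.5 N) and stays where it is pushed. With this tin under a plunger the lid is home once the plunger is about 30 mm down
- lid_top (a point): centre of the top of the proud tin's lid (aluminium, diameter 84 mm, skirt 26 mm): 77 to 81 mm above the tin's underside at the start, 63 mm when home
- tin_shut_a: a tin of the same make with its lid already fully home: 63 mm tall to the lid's top, so 14 to 18 mm lower than the proud one. It stands at one of the other stations. Origin: centre of its underside
- tin_shut_b: a tin of the same make with its lid already fully home: 63 mm tall to the lid's top, so 14 to 18 mm lower than the proud one. It stands at one of the other stations. Origin: centre of its underside
- pack_a: a small closed cardboard pack, 56 x 88 x 24 mm, lying flat close to the press; bystander. Origin: centre of its underside
- pack_b: a small closed cardboard pack, 56 x 88 x 24 mm, lying flat close to the press; bystander. Origin: centre of its underside
- jar: a glass jar, diameter 64 mm, 90 mm tall, beyond the press; bystander. Origin: centre of its underside
- tape_roll: a paper-tape roll lying flat, diameter 90 mm, 24 mm high, in front of the press; bystander. Origin: centre of its underside
- mug: a white mug, diameter 76 mm, 85 mm tall, left on the counter; bystander. Origin: centre of its underside
- screwdriver: a screwdriver lying on the counter to the right; bystander. Origin in its middle part
- bottle: a white plastic bottle, diameter 60 mm, 170 mm tall, at the far right; bystander. Origin: centre of its underside
Mind the look-alikes: they are no part of the job. Leave any brown, green or turquoise look-alike of the tin_proud alone.

How it is judged:
By the outcome, as a careful person would: the job done as asked, in the order asked, and still so for the second after the job is handed in, while the arm keeps its last pose, push and grip.
It also fails if it takes over 35 s, if anything falls off the work surface, if the arm or the gripper's body presses on something with over 40 N, if the wrist force passes 120 N, or if a joint passes its speed limit or range.

ROBOT

A 6-joint arm with a two-finger parallel gripper is mounted at the origin on the work surface. World frame = base frame: x ahead of the robot, y to its left, z up, the work surface at z = 0. Lengths are in m, angles in rad, forces in N, time in s.
With the tool pointing down it reaches from about 0.35 to 0.975 m from the base axis. Payload 4.9 kg.
Tool frame: the origin (TCP) lies at the very end of the fingers, on their centre line; the grasp point (between the pads) lies 19 mm behind it; z points along the fingers, y is the direction in which the jaws open and shut (so a half turn about z gives the same grasp; the last joint's range is limited). The gripper opens to 85 mm and grips with 20 to 120 N. Pads are 22 mm wide; open, the fingers measure 114 mm over their backs; the gripper's body (76 mm by 85 mm) begins 54 mm behind the grasp point. The pads swing forward as they close: fully open they stand 13 mm farther back than shut.
Start: joints at [-1.348, 0.053, 1.613, -0, 1.476, -0.119], TCP at [0.209, -0.589, 0.231] pointing down, gripper open.
Joint ranges: [-3.01, 3.01], [-1.01, 2.22], [0.06, 2.58], [-1.02, 4.17], [0.09, 2.62], [-3.14, 3.14]. Speed limits (rad/s): [2.57, 2.57, 3.14, 3.14, 3.14, 3.14].

INTERFACE

Orientations are given as a unit quaternion [w, x, y, z].
In Python, from plant import state, eyes, job_done gives the robot as it stands.
- The arm moves only by the tool apply_moves, never from a script. Its argument "commands" is a list of rows, each an object with "linear": the shift along the tool's x, y, z in m, a list of three; "delta_rot": the turn, a rotation vector about the tool's x, y, z in degrees, a list of three; "fingers": the closure in counts, from 0 (fully open) to 255 (shut). In form: [{"linear": [x, y, z], "delta_rot": [wx, wy, wz], "fingers": fingers}, ...]. A call has exactly 8 rows; each row is the pose to reach, as a shift and turn from the pose commanded when the call began, along the tool's axes at that moment; what a row does not reach only later rows make up. A row lasts 1/10 s, in which the tool goes at most 50 mm and 8.59 degrees, less where a joint would pass 70% of its speed; a pose out of reach is approached as far as the arm can. A call with a gripper value outside its range is refused whole. The fingers move at their own pace and stop on an object; the grip force is fixed at half the most. Time passes only in rows, so rows that repeat a pose let the fingers close, or fill a call up. It gives the time, the measured TCP pose, the force and the opening at its end, in the units of the state.
- state(): the state, without advancing time (a new reading comes with each control period).
- eyes.grab_frame(name): name is "scene" or "top" or "wrist"; returns the picture (480x640x3 uint8, red, green, blue); there is no depth.
- eyes.camera_params(name): a dict with "fx", "fy", "cx", "cy" (pixels), "position" and "rotation" of the camera in the world; the wrist camera has in their place "T_tool_cam" (4x4, takes a point from camera to tool coordinates, whose origin is the TCP and whose axes are the flange's). Camera axes: x right, y down, z forward; pixel columns grow to the right and rows downward; lengths in m; the calibration is good to about 2 mm. The wrist camera is an equidistant fisheye: a pixel r from the principal point sees the ray r / f radians off the axis. A picture is of the moment at which its call begins: read the wrist's pose just before it. camera_params takes no time and is no camera call.
- job_done(): hands the job in, once; it reports no verdict.
The state is a dict: "time": time; "joint_pos": joint angles; "joint_vel": joint speeds; "joint_efforts": joint torques, N m; "tool_pos": TCP position; "tool_rot": TCP orientation; "contact_force": force on the tool from outside, world axes, zero at the start; "ft_torque": the same for the moment, N m; "gripper_width": opening from 0.0 (shut) to 1.0 (fully open).
Only numpy, scipy, OpenCV 4.12 (cv2) and the standard library are available. Lean on these libraries where they do the work, as an engineer would, in place of code of your own. Each camera call takes 0.05 s, during which the arm holds its last target.

## Working session

There is one attempt and no reset: what is moved stays moved. The work goes in short steps, Python scripts to look and compute and a tool call to move; the robot and the scene stay as the last step left them, time stands still between calls to the robot, and variables do not carry over. Pictures are saved under pics/ and viewed, and the job is handed in when it is done.

Besides the shell and the picture viewer there is one more tool, called after ">>>" in YAML: its name, and indented under it one key for each argument. apply_moves: Moves the arm, as the interface text tells. Its arguments: {"type":"object","properties":{"commands":{"type":"array","items":{"type":"object","properties":{"linear":{"type":"array","items":{"type":"number"}},"delta_rot":{"type":"array","items":{"type":"number"}},"fingers":{"type":"number"}}}}},"required":["commands"]}

```bash
mkdir -p pics; python3 - <<'E'
from plant import state, eyes
import cv2
print(state())
for n in ("scene","top"):
    cv2.imwrite(f"pics/{n}0.png",eyes.grab_frame(n)[:,:,::-1])
    print(n,eyes.camera_params(n))
print(eyes.camera_params("wrist"))
E
```

```text
{'time': 0.0, 'joint_pos': array([-1.34802108e+00,  5.33622476e-02,  1.61428581e+00, -2.76626135e-07,
        1.47599779e+00, -1.19013378e-01]), 'joint_vel': array([ 7.34127115e-05, -5.72948280e-04,  9.58940785e-04, -7.50401994e-04,
       -3.42876647e-04, -1.65768574e-03]), 'joint_efforts': array([ 3.10932810e-03, -3.93679476e+01, -3.70170593e+01,  2.98567033e-05,
        6.94394927e-03,  8.05436144e-06]), 'tool_pos': array([ 0.20933771, -0.58824265,  0.23006457]), 'tool_rot': array([-1.02520662e-03,  9.85432549e-01,  1.70063627e-01, -5.33743155e-05]), 'contact_force': array([ 0.65636368, -0.67484031, -0.35756417]), 'ft_torque': array([ 0.02293677,  0.01201839, -0.03047635]), 'gripper_width': 0.9986459875913688}
scene {'fx': 542.5275859410323, 'fy': 542.5275859410323, 'cx': 313.68974962177293, 'cy': 243.18448507851448, 'position': array([ 1.28742196, -0.59154012,  1.06949697]), 'rotation': array([-0.35977853,  0.82004869,  0.4114483 , -0.1696757 ])}
top {'fx': 564.7724732942227, 'fy': 564.7724732942227, 'cx': 320.2328156949753, 'cy': 242.15355174044552, 'position': array([ 0.41753523, -0.00480597,  1.55953482]), 'rotation': array([ 0.03556322, -0.69621291,  0.71609011, -0.0351822 ])}
{'fx': 371.64829954431775, 'fy': 371.64829954431775, 'cx': 317.7551119164112, 'cy': 241.90058905842523, 'T_tool_cam': array([[-1.04812758e-04, -9.63365006e-01, -2.68193687e-01,
         6.73881253e-02],
       [ 9.99999675e-01, -3.15350179e-04,  7.41943650e-04,
        -5.92286926e-04],
       [-7.99337477e-04, -2.68193522e-01,  9.63364726e-01,
        -1.41518280e-01],
       [ 0.00000000e+00,  0.00000000e+00,  0.00000000e+00,
         1.00000000e+00]])}
```

View pics/scene0.png

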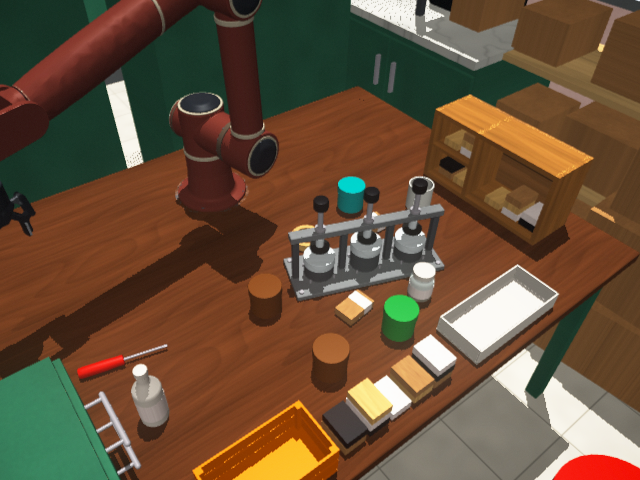

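View pics/top0.png

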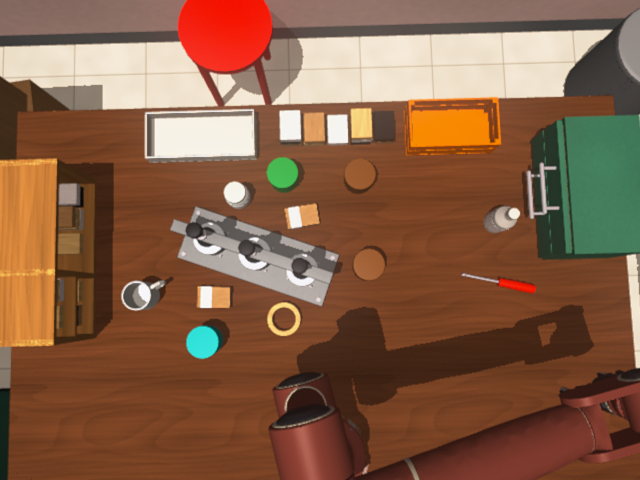

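The scene view shows the press around (365,245) with knobs near (321,203), (372,194) and (419,185). In the top view the knobs are near (195,231), (247,248) and (300,267). I'll zoom in to compare lid heights.

```bash
cat > h.py <<'E'
import numpy as np, cv2
from scipy.spatial.transform import Rotation as R
from plant import eyes
def cam(n):
    p=eyes.camera_params(n); q=p["rotation"]
    q=np.array(q)
    M=R.from_quat([q[1],q[2],q[3],q[0]]).as_matrix() if q.size==4 else q
    return p,M,np.array(p["position"])
def ray(n,u,v):
    p,M,o=cam(n); d=M@np.array([(u-p["cx"])/p["fx"],(v-p["cy"])/p["fy"],1]); return o,d
def onplane(n,u,v,z):
    o,d=ray(n,u,v); return o+d*(z-o[2])/d[2]
def proj(n,P):
    p,M,o=cam(n); c=M.T@(np.array(P)-o); return np.array([p["fx"]*c[0]/c[2]+p["cx"],p["fy"]*c[1]/c[2]+p["cy"]])
E
python3 - <<'E'
import cv2
from h import *
s=cv2.imread("pics/scene0.png")[165:305,270:455]; cv2.imwrite("pics/scz.png",cv2.resize(s,None,fx=4,fy=4,interpolation=cv2.INTER_CUBIC))
s=cv2.imread("pics/top0.png")[195:315,165:350]; cv2.imwrite("pics/tpz.png",cv2.resize(s,None,fx=4,fy=4,interpolation=cv2.INTER_CUBIC))
for u,v in ((195,231),(247,248),(300,267)): print(onplane("top",u,v,.262))
for u,v in ((321,203),(372,194),(419,185)): print(onplane("scene",u,v,.262))
E
```

```text
[0.58196069 0.28308266 0.262     ]
[0.53905939 0.16333714 0.262     ]
[0.49176589 0.04216902 0.262     ]
[0.50828918 0.03854308 0.262     ]
[0.55329367 0.15969179 0.262     ]
[0.59453506 0.27831337 0.262     ]
```

View pics/scz.png

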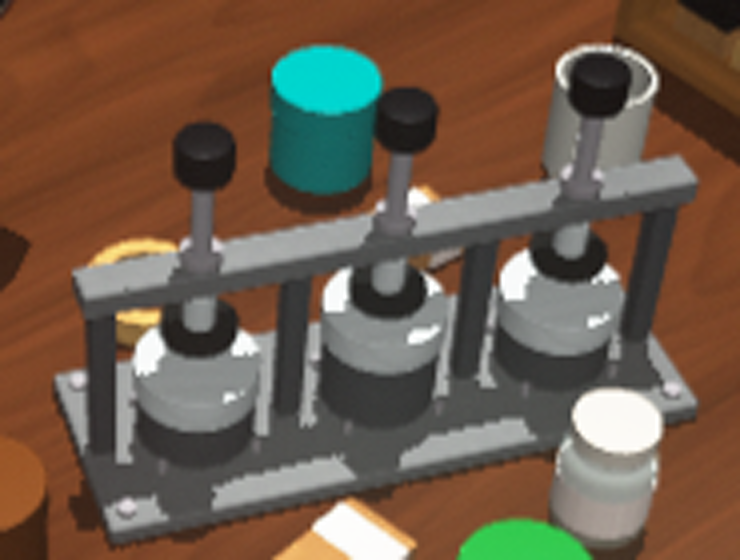

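View pics/tpz.png

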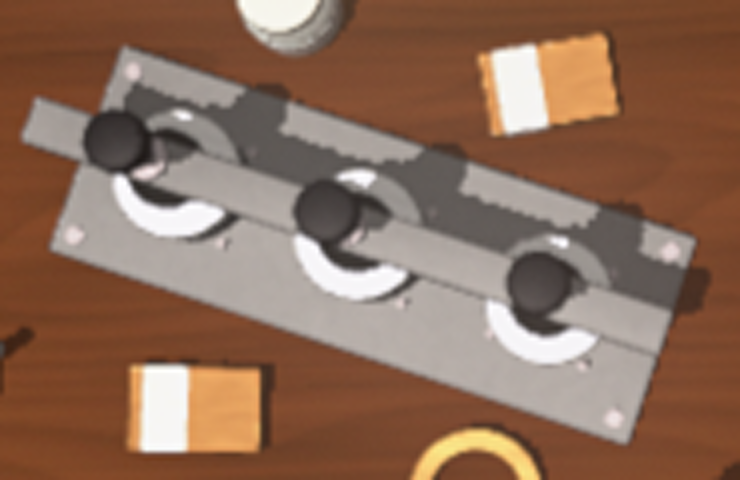

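```bash
python3 - <<'E'
from h import *
from scipy.optimize import least_squares
S={}
for n,seeds,th in (("top",((194,230),(246,248),(300,266)),62),("scene",((420,186),(372,194),(321,204)),50)):
    im=cv2.imread(f"pics/{n}0.png").max(2)
    for k,(u,v) in zip("LMR",seeds):
        w=im[v-13:v+14,u-13:u+14]
        m=(w<th).astype(np.uint8)
        m=cv2.morphologyEx(m,cv2.MORPH_OPEN,np.ones((5,5),np.uint8))
        nn,lab,st,ce=cv2.connectedComponentsWithStats(m)
        i=lab[13,13]; c=ce[i]+[u-13,v-13]
        print(n,k,c,st[i],onplane(n,*c,.248)); S[n,k]=c
    
off={"L":.13,"M":0,"R":-.13}
def f(x,ns):
    r=[]
    for n in ns:
        for k in "LMR":
            P=[x[0]-np.sin(x[2])*off[k],x[1]+np.cos(x[2])*off[k],.248]
            r+=list(proj(n,P)-S[n,k])
    return np.array(r)
for ns in (["top"],["scene"],["top","scene"]):
    s=least_squares(f,[.54,.16,-.35],args=(ns,)); print(ns,s.x,np.degrees(s.x[2]),s.fun.round(1))
x=s.x
# overlay expected lid rims
im=cv2.imread("pics/scene0.png"); big=cv2.resize(im[165:305,270:455],None,fx=4,fy=4,interpolation=cv2.INTER_CUBIC)
for k in "LMR":
    c=np.array([x[0]-np.sin(x[2])*off[k],x[1]+np.cos(x[2])*off[k]])
    print(k,c)
    for z,col in ((.015+.063-.026,(0,0,255)),(.015+.079-.026,(0,255,0))):
        pts=[((proj("scene",[c[0]+.042*np.cos(a),c[1]+.042*np.sin(a),z])-[270,165]+.5)*4-.5) for a in np.linspace(0,6.3,60)]
        cv2.polylines(big,[np.int32(pts)],False,col,1)
cv2.imwrite("pics/ov.png",big)
E
```

```text
top L [194.02145923 230.21459227] [  0   0  27  27 699] [0.5856507  0.28846776 0.248     ]
top M [246. 248.] [  0   0  27  27 729] [0.54043643 0.16748311 0.248     ]
top R [300. 266.] [  0   0  27  27 729] [0.49489177 0.04261896 0.248     ]
scene L [419.67039106 186.03351955] [  6   6  14  15 179] [0.58657109 0.29168409 0.248     ]
scene M [372.4962963 193.7962963] [  0   0  27  27 540] [0.54067384 0.17425217 0.248     ]
scene R [321.19182948 203.98934281] [  0   0  27  27 563] [0.49803697 0.04753164 0.248     ]
['top'] [ 0.54031702  0.16618337 -0.3535806 ] -20.25867583084389 [ 0.1  0.1  0.6  0.  -0.7 -0.2]
['scene'] [ 0.54176581  0.17115792 -0.34661992] -19.859858454866412 [ 0.3 -0.4 -0.6  0.7  0.3 -0.3]
['top', 'scene'] [ 0.54140987  0.16816364 -0.35217051] -20.17788402779906 [-0.7 -0.2 -0.3 -0.4 -1.5 -0.7 -0.5  0.1 -1.7  1.  -0.8 -0.1]
L [0.58625154 0.29018505]
M [0.54140987 0.16816364]
R [0.4965682  0.04614223]
```

View pics/ov.png

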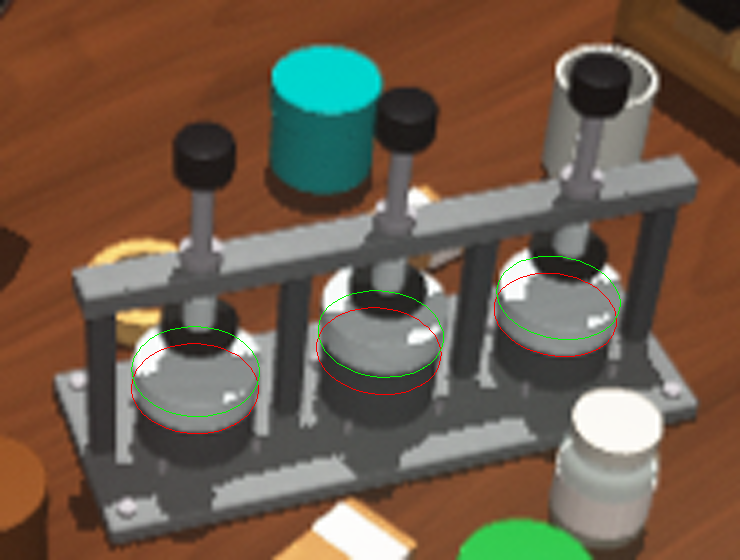

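The middle tin's skirt edge (near y=378 in the zoom) matches the proud height. Left and right match the home height, so the target is the middle plunger. Some of the knob masks were saturated, so I'll tighten the threshold.

```bash
python3 - <<'E'
from h import *
from scipy.optimize import least_squares
S={}
for n,seeds in (("top",((194,230),(246,248),(300,266))),("scene",((420,186),(372,194),(321,204)))):
    im=cv2.imread(f"pics/{n}0.png").max(2)
    for k,(u,v) in zip("LMR",seeds):
        if k=="M": print(im[v-12:v+13,u-12:u+13:1])
        for th in (40,46,52):
            w=im[v-12:v+13,u-12:u+13]; m=(w<th).astype(np.uint8)
            m=cv2.morphologyEx(m,cv2.MORPH_OPEN,cv2.getStructuringElement(2,(7,7)))
            nn,lab,st,ce=cv2.connectedComponentsWithStats(m); i=lab[12,12]
            print(n,k,th,ce[i]+[u-12,v-12],st[i])
E
```

```text
top L 40 [194. 230.] [  0   0  25  25 625]
top L 46 [194. 230.] [  0   0  25  25 625]
top L 52 [194. 230.] [  0   0  25  25 625]
[[ 94  95  95  95  96  94  95  94  94  95  95  96  96  95  94  93  92  95
   96  99  99 100  97  97  99]
 [ 93  94  95  95  95  95  95  94  95  95  95  97  95  95  94  97 113 138
  156 177 183 187 173 155 129]
 [ 93  91  94  94  94  95  95  95  95  96  94  96  95  97 108 143 194 220
  232 244 247 249 242 233 198]
 [119 106 100  94  92  94  94  95  95  93  87  85  85  91 116 175 235 236
  234 241 250 251 251 248 220]
 [157 145 131 117 104  99  94  89  86  79  65  62  62  65  80 114 143 154
  160 190 234 241 247 224 166]
 [169 169 166 156 145 131 110  77  66  59  59  61  60  60  59  63  79 109
  134 150 160 188 217 165 151]
 [171 172 171 169 169 159 118  69  60  62  64  63  64  64  62  59  58  68
   98 126 127 134 147 143 149]
 [172 172 171 171 166 135  72  60  63  66  65  67  66  67  66  66  63  59
   60  69  72  83 104 112 131]
 [174 174 173 172 156  97  61  64  67  67  68  68  69  70  69  68  66  64
   57  51  50  54  58  63  84]
 [177 176 176 173 145  79 
[... 4387 characters left out ...]
4 124 125 127 130]
 [ 88  83  77 111 122 122 128 104  94 102 107 107  98 114 124 127 124 124
  123 123 124 126 126 129 130]
 [ 87  84  76 111 125 127 131 104  96 103 107 107  97 120 125 123 121 121
  123 123 127 128 129 129 126]
 [ 87  82  69 116 130 132 131 100  95 103 107 105  97 115 118 120 119 122
  123 125 127 127 124 124 125]]
scene M 40 [372.29981718 193.37477148] [  0   0  25  25 547]
scene M 46 [372.30149813 193.26779026] [  0   0  25  25 534]
scene M 52 [372.33103448 193.70114943] [  0   0  25  25 435]
scene R 40 [321.06104129 203.51166966] [  0   0  25  25 557]
scene R 46 [321.04841713 203.40782123] [  0   0  25  25 537]
scene R 52 [321.23529412 204.07843137] [  0   0  25  25 459]
```

```bash
python3 - <<'E'
from h import *
from plant import state
for n,u,v in (("top",246.0,247.3),("scene",371.1,194.6)): print(n,onplane(n,u,v,.248))
s=state(); q=s["tool_rot"]; M=R.from_quat([q[1],q[2],q[3],q[0]]).as_matrix(); print(M.round(3))
for t in ([.5415,.1685,.345],): print(M.T@(np.array(t)-s["tool_pos"]))
E
```

```text
top [0.54207556 0.16745866 0.248     ]
scene [0.54105894 0.1693235  0.248     ]
[[ 0.942  0.335 -0.   ]
 [ 0.335 -0.942  0.002]
 [ 0.    -0.002 -1.   ]]
[ 0.56660468 -0.6018858  -0.11353294]
```

Both views put the middle knob axis at (0.5416, 0.1684), agreeing within 2 mm. I'll lift, close the fingers and travel there.

>>> apply_moves:
  commands:
    - {"linear": [0,0,-0.04],"delta_rot": [0,0,0],"fingers": 255}
    - {"linear": [0.01,-0.01,-0.08],"delta_rot": [0,0,0],"fingers": 255}
    - {"linear": [0.03,-0.035,-0.113],"delta_rot": [0,0,0],"fingers": 255}
    - {"linear": [0.06,-0.065,-0.113],"delta_rot": [0,0,0],"fingers": 255}
    - {"linear": [0.09,-0.096,-0.113],"delta_rot": [0,0,0],"fingers": 255}
    - {"linear": [0.12,-0.128,-0.113],"delta_rot": [0,0,0],"fingers": 255}
    - {"linear": [0.15,-0.16,-0.113],"delta_rot": [0,0,0],"fingers": 255}
    - {"linear": [0.18,-0.192,-0.113],"delta_rot": [0,0,0],"fingers": 255}

```text
time: 0.9
tool_pos: [0.3149, -0.3458, 0.3437]
tool_rot: [-0.0, 0.985, 0.17, -0.0]
contact_force: [0.6, -0.2, 0.3]
gripper_width: -0.002
```

>>> apply_moves:
  commands:
    - {"linear": [0.03,-0.032,0],"delta_rot": [0,0,0],"fingers": 255}
    - {"linear": [0.06,-0.064,0],"delta_rot": [0,0,0],"fingers": 255}
    - {"linear": [0.09,-0.096,0],"delta_rot": [0,0,0],"fingers": 255}
    - {"linear": [0.12,-0.128,0],"delta_rot": [0,0,0],"fingers": 255}
    - {"linear": [0.15,-0.16,0],"delta_rot": [0,0,0],"fingers": 255}
    - {"linear": [0.18,-0.192,0],"delta_rot": [0,0,0],"fingers": 255}
    - {"linear": [0.21,-0.224,0],"delta_rot": [0,0,0],"fingers": 255}
    - {"linear": [0.24,-0.256,0],"delta_rot": [0,0,0],"fingers": 255}

```text
time: 1.7
tool_pos: [0.4552, -0.0241, 0.344]
tool_rot: [0.0, 0.985, 0.17, -0.0]
contact_force: [0.5, -1.0, -1.4]
gripper_width: 0.001
```

```bash
python3 - <<'E'
from h import *
from plant import state
s=state(); q=s["tool_rot"]; M=R.from_quat([q[1],q[2],q[3],q[0]]).as_matrix(); print(s["time"],s["tool_pos"],q,s["contact_force"],s["gripper_width"])
print(M.T@(np.array([.5416,.1684,.30])-s["tool_pos"]))
E
```

```text
1.7 [ 0.45519717 -0.02409068  0.34396439] [ 2.87901794e-05  9.85423094e-01  1.70121495e-01 -3.62856470e-05] [ 0.47439635 -0.98561842 -1.35816649] 0.0013192786868725741
[ 0.14594409 -0.15238133  0.04394576]
```

>>> apply_moves:
  commands:
    - {"linear": [0.03,-0.031,0],"delta_rot": [0,0,0],"fingers": 255}
    - {"linear": [0.06,-0.062,0],"delta_rot": [0,0,0],"fingers": 255}
    - {"linear": [0.09,-0.093,0],"delta_rot": [0,0,0],"fingers": 255}
    - {"linear": [0.115,-0.122,0.0],"delta_rot": [0,0,0],"fingers": 255}
    - {"linear": [0.135,-0.142,0.01],"delta_rot": [0,0,0],"fingers": 255}
    - {"linear": [0.146,-0.152,0.02],"delta_rot": [0,0,0],"fingers": 255}
    - {"linear": [0.146,-0.152,0.03],"delta_rot": [0,0,0],"fingers": 255}
    - {"linear": [0.146,-0.152,0.04],"delta_rot": [0,0,0],"fingers": 255}

```text
time: 2.5
tool_pos: [0.5412, 0.1655, 0.3029]
tool_rot: [0.0, 0.985, 0.17, -0.001]
contact_force: [-0.0, 0.1, -0.3]
gripper_width: -0.005
```

```bash
python3 - <<'E'
from h import *
from plant import state
s=state(); q=s["tool_rot"]; M=R.from_quat([q[1],q[2],q[3],q[0]]).as_matrix(); print(s["time"],s["tool_pos"],q,s["contact_force"],s["gripper_width"])
print(M.T@(np.array([.5416,.1684,.262])-s["tool_pos"]))
for n in ("scene","top","wrist"): cv2.imwrite(f"pics/{n}1.png",eyes.grab_frame(n)[:,:,::-1])
a=cv2.imread("pics/scene1.png")[130:280,270:455]
b=cv2.imread("pics/wrist1.png")
cv2.imwrite("pics/scz1.png",cv2.resize(a,None,fx=4,fy=4,interpolation=cv2.INTER_CUBIC))
E
```

```text
2.5 [0.54123893 0.16545685 0.30288949] [ 2.90371778e-04  9.85460667e-01  1.69901616e-01 -7.94563546e-04] [-0.02736683  0.1374782  -0.25815313] -0.005431698325328945
[ 0.00139384 -0.00266469  0.04088642]
```

View pics/scz1.png

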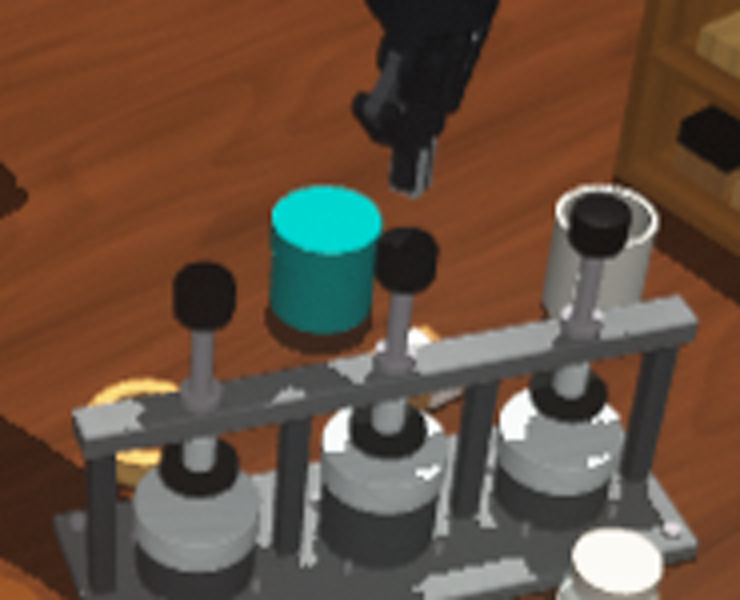

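View pics/wrist1.png

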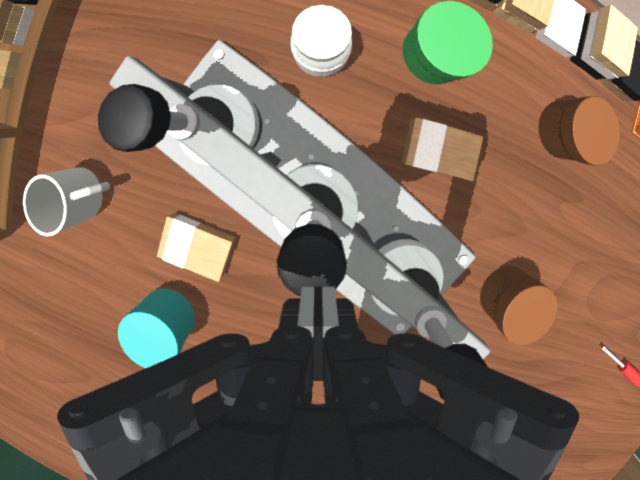

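The wrist view shows the middle knob at about (312,260) just ahead of the fingertips at (318,290). The scene view shows the tips above the middle knob. I'll cross-check the knob centre with the wrist ray.

```bash
python3 - <<'E'
from h import *
from plant import state
s=state(); q=s["tool_rot"]; M=R.from_quat([q[1],q[2],q[3],q[0]]).as_matrix()
p=eyes.camera_params("wrist"); T=p["T_tool_cam"]
def wr(u,v,z):
    d=np.array([u-p["cx"],v-p["cy"]]);r=np.hypot(*d);t=r/p["fx"]
    c=np.array([*(np.sin(t)*d/max(r,1e-9)),np.cos(t)])
    D=M@T[:3,:3]@c;o=s["tool_pos"]+M@T[:3,3]
    return o+D*(z-o[2])/D[2]
for u,v,z in ((311.5,260,.262),(278,258,.262),(346,258,.262),(312,225,.262),(318,288,.303)): print(u,v,wr(u,v,z))
print(s["tool_pos"], M.T@(np.array([.5416,.1684,.262])-s["tool_pos"]))
a=cv2.imread("pics/wrist1.png")[200:320,240:400]
cv2.imwrite("pics/wz.png",cv2.resize(a,None,fx=5,fy=5,interpolation=cv2.INTER_CUBIC))
E
```

```text
311.5 260 [0.54607372 0.17064839 0.262     ]
278 258 [0.54127689 0.1873844  0.262     ]
346 258 [0.55303885 0.1541712  0.262     ]
312 225 [0.56369585 0.17652687 0.262     ]
318 288 [0.54860587 0.16803424 0.303     ]
[0.5409471  0.16491416 0.30310299] [ 0.00186468 -0.0030642   0.04109947]
```

View pics/wz.png

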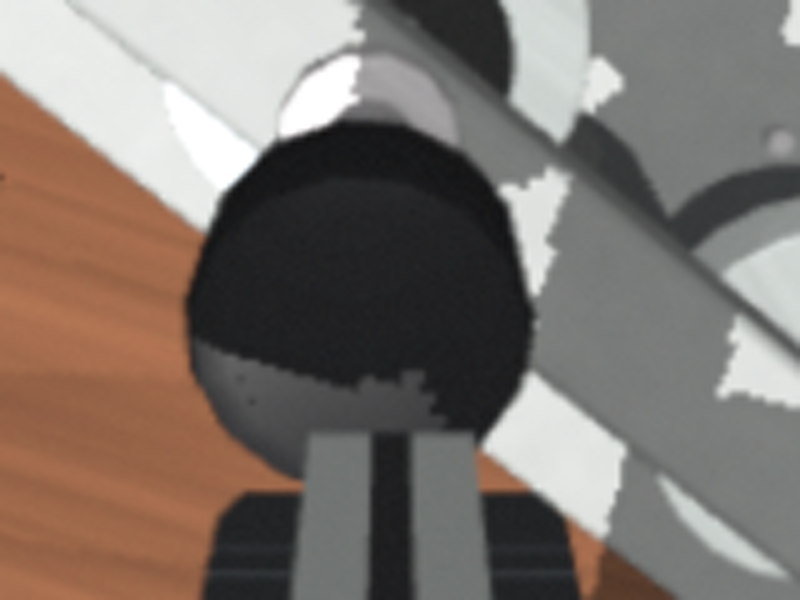

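The wrist estimate agrees at about (0.543, 0.1695). I'll correct the tool by (+2.5, −3) mm and descend to just above the knob.

>>> apply_moves:
  commands:
    - {"linear": [0.0025,-0.003,0.005],"delta_rot": [0,0,0],"fingers": 255}
    - {"linear": [0.0025,-0.003,0.012],"delta_rot": [0,0,0],"fingers": 255}
    - {"linear": [0.0025,-0.003,0.02],"delta_rot": [0,0,0],"fingers": 255}
    - {"linear": [0.0025,-0.003,0.027],"delta_rot": [0,0,0],"fingers": 255}
    - {"linear": [0.0025,-0.003,0.032],"delta_rot": [0,0,0],"fingers": 255}
    - {"linear": [0.0025,-0.003,0.036],"delta_rot": [0,0,0],"fingers": 255}
    - {"linear": [0.0025,-0.003,0.036],"delta_rot": [0,0,0],"fingers": 255}
    - {"linear": [0.0025,-0.003,0.036],"delta_rot": [0,0,0],"fingers": 255}

```text
time: 3.45
tool_pos: [0.543, 0.1699, 0.2684]
tool_rot: [-0.0, 0.985, 0.17, 0.0]
contact_force: [-0.3, -0.0, -0.6]
gripper_width: 0.001
```

```bash
python3 - <<'E'
from h import *
from plant import state
s=state(); print(s["time"],s["tool_pos"],s["tool_rot"],s["contact_force"])
for n in ("scene","top"): cv2.imwrite(f"pics/{n}2.png",eyes.grab_frame(n)[:,:,::-1])
a=cv2.imread("pics/scene2.png")[130:280,270:455]
cv2.imwrite("pics/scz2.png",cv2.resize(a,None,fx=4,fy=4,interpolation=cv2.INTER_CUBIC))
E
```

```text
3.45 [0.54304464 0.16987931 0.26841707] [-4.68212099e-06  9.85430734e-01  1.70077227e-01  7.16163790e-05] [-0.34902738 -0.0039278  -0.60606951]
```

View pics/scz2.png

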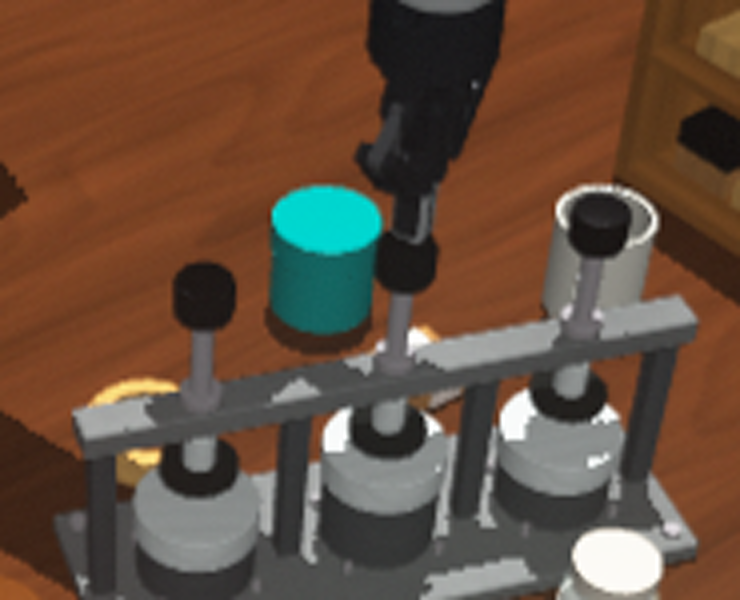

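The tips stand just over the middle knob, slightly to its left side. I'll shift 1.5 mm back and push slowly.

>>> apply_moves:
  commands:
    - {"linear": [0,0.0015,0.002],"delta_rot": [0,0,0],"fingers": 255}
    - {"linear": [0,0.0015,0.004],"delta_rot": [0,0,0],"fingers": 255}
    - {"linear": [0,0.0015,0.006],"delta_rot": [0,0,0],"fingers": 255}
    - {"linear": [0,0.0015,0.008],"delta_rot": [0,0,0],"fingers": 255}
    - {"linear": [0,0.0015,0.011],"delta_rot": [0,0,0],"fingers": 255}
    - {"linear": [0,0.0015,0.014],"delta_rot": [0,0,0],"fingers": 255}
    - {"linear": [0,0.0015,0.017],"delta_rot": [0,0,0],"fingers": 255}
    - {"linear": [0,0.0015,0.02],"delta_rot": [0,0,0],"fingers": 255}

```text
time: 4.35
tool_pos: [0.5436, 0.1684, 0.2491]
tool_rot: [0.0, 0.985, 0.17, 0.0]
contact_force: [-2.9, -1.3, 6.9]
gripper_width: -0.0
```

>>> apply_moves:
  commands:
    - {"linear": [0,0,0.003],"delta_rot": [0,0,0],"fingers": 255}
    - {"linear": [0,0,0.006],"delta_rot": [0,0,0],"fingers": 255}
    - {"linear": [0,0,0.009],"delta_rot": [0,0,0],"fingers": 255}
    - {"linear": [0,0,0.012],"delta_rot": [0,0,0],"fingers": 255}
    - {"linear": [0,0,0.015],"delta_rot": [0,0,0],"fingers": 255}
    - {"linear": [0,0,0.018],"delta_rot": [0,0,0],"fingers": 255}
    - {"linear": [0,0,0.018],"delta_rot": [0,0,0],"fingers": 255}
    - {"linear": [0,0,0.018],"delta_rot": [0,0,0],"fingers": 255}

```text
time: 5.15
tool_pos: [0.5436, 0.1684, 0.2317]
tool_rot: [0.0, 0.985, 0.17, 0.0]
contact_force: [-3.3, -0.4, 7.8]
gripper_width: -0.001
```

```bash
python3 - <<'E'
from h import *
from plant import state
s=state(); print(s["time"],s["tool_pos"],s["tool_rot"],s["contact_force"])
for n in ("scene",): cv2.imwrite(f"pics/{n}3.png",eyes.grab_frame(n)[:,:,::-1])
a=cv2.imread("pics/scene3.png")[130:280,270:455]
cv2.imwrite("pics/scz3.png",cv2.resize(a,None,fx=4,fy=4,interpolation=cv2.INTER_CUBIC))
E
```

```text
5.15 [0.54359436 0.16839576 0.23169992] [1.05036921e-04 9.85429141e-01 1.70086168e-01 3.03325219e-04] [-3.28668406 -0.38901331  7.81328988]
```

View pics/scz3.png

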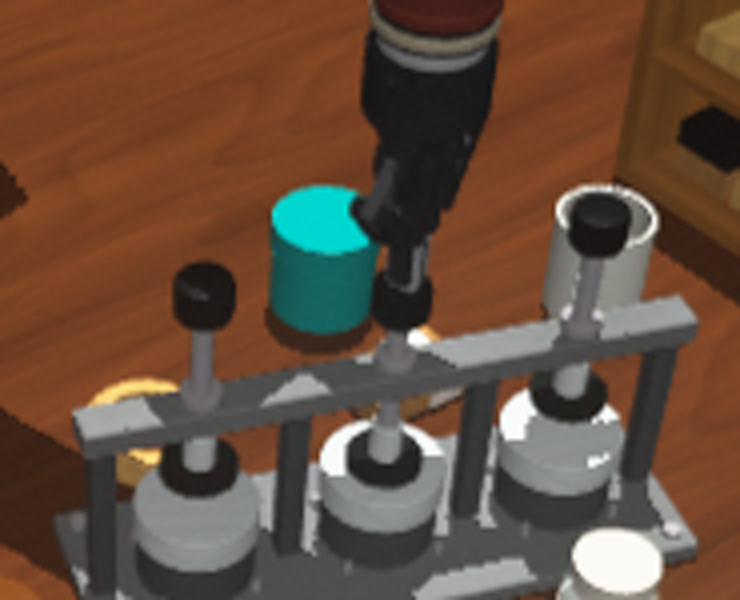

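Travel is about 30 mm, the middle lid has gone down and the tips stay on the knob. Next is the last 10 mm.

>>> apply_moves:
  commands:
    - {"linear": [0,0,0.002],"delta_rot": [0,0,0],"fingers": 255}
    - {"linear": [0,0,0.004],"delta_rot": [0,0,0],"fingers": 255}
    - {"linear": [0,0,0.006],"delta_rot": [0,0,0],"fingers": 255}
    - {"linear": [0,0,0.008],"delta_rot": [0,0,0],"fingers": 255}
    - {"linear": [0,0,0.01],"delta_rot": [0,0,0],"fingers": 255}
    - {"linear": [0,0,0.01],"delta_rot": [0,0,0],"fingers": 255}
    - {"linear": [0,0,0.01],"delta_rot": [0,0,0],"fingers": 255}
    - {"linear": [0,0,0.01],"delta_rot": [0,0,0],"fingers": 255}

```text
time: 6.0
tool_pos: [0.5436, 0.1684, 0.2232]
tool_rot: [0.0, 0.985, 0.17, 0.0]
contact_force: [-6.8, -1.8, 12.8]
gripper_width: 0.0
```

>>> apply_moves:
  commands:
    - {"linear": [0,0,0],"delta_rot": [0,0,0],"fingers": 255}
    - {"linear": [0,0,0],"delta_rot": [0,0,0],"fingers": 255}
    - {"linear": [0,0,0],"delta_rot": [0,0,0],"fingers": 255}
    - {"linear": [0,0,0],"delta_rot": [0,0,0],"fingers": 255}
    - {"linear": [0,0,0],"delta_rot": [0,0,0],"fingers": 255}
    - {"linear": [0,0,0],"delta_rot": [0,0,0],"fingers": 255}
    - {"linear": [0,0,0],"delta_rot": [0,0,0],"fingers": 255}
    - {"linear": [0,0,0],"delta_rot": [0,0,0],"fingers": 255}

```text
time: 6.8
tool_pos: [0.5436, 0.1684, 0.2232]
tool_rot: [0.0, 0.985, 0.17, 0.001]
contact_force: [-7.0, -1.5, 12.6]
gripper_width: 0.002
```

```bash
python3 - <<'E'
from h import *
from plant import state
s=state(); print(s["time"],s["tool_pos"],s["tool_rot"],s["contact_force"])
cv2.imwrite("pics/scene4.png",eyes.grab_frame("scene")[:,:,::-1])
big=cv2.resize(cv2.imread("pics/scene4.png")[130:280,270:455],None,fx=4,fy=4,interpolation=cv2.INTER_CUBIC)
off={"L":.13,"M":0,"R":-.13}; x=[.542,.1685,-.352]
for k in "LMR":
    c=np.array([x[0]-np.sin(x[2])*off[k],x[1]+np.cos(x[2])*off[k]])
    pts=[((proj("scene",[c[0]+.042*np.cos(a),c[1]+.042*np.sin(a),.052])-[270,130]+.5)*4-.5) for a in np.linspace(0,6.3,60)]
    cv2.polylines(big,[np.int32(pts)],False,(0,0,255),1)
cv2.imwrite("pics/scz4.png",big)
E
```

```text
6.8 [0.54362118 0.16840915 0.2232063 ] [1.57849734e-04 9.85419993e-01 1.70138617e-01 5.13778411e-04] [-7.02023058 -1.45886805 12.63939722]
```

View pics/scz4.png

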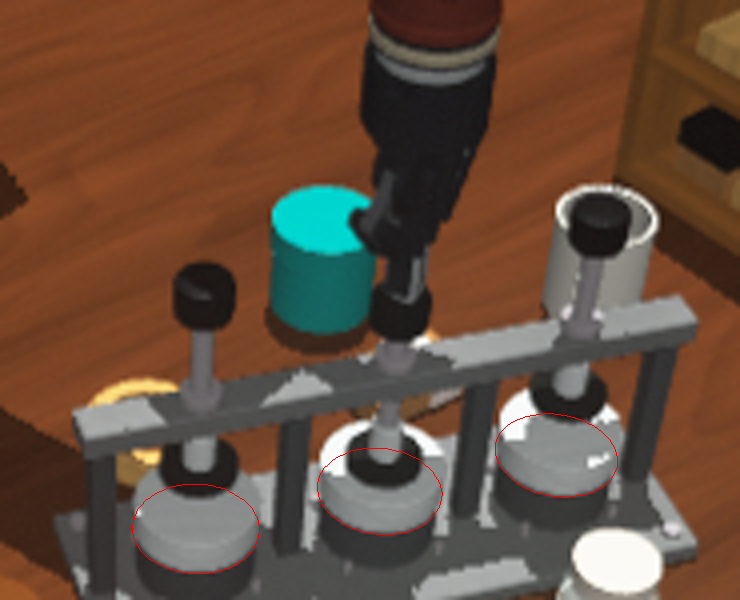

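The lid's skirt edge now matches the home line, and the 12.6 N vertical force matches the roughly 13 N expected near 39 mm. I'll ease off the side load slightly and go the last millimetre.

>>> apply_moves:
  commands:
    - {"linear": [-0.0003,0,0.0005],"delta_rot": [0,0,0],"fingers": 255}
    - {"linear": [-0.0007,0,0.001],"delta_rot": [0,0,0],"fingers": 255}
    - {"linear": [-0.001,0,0.001],"delta_rot": [0,0,0],"fingers": 255}
    - {"linear": [-0.001,0,0.001],"delta_rot": [0,0,0],"fingers": 255}
    - {"linear": [-0.001,0,0.001],"delta_rot": [0,0,0],"fingers": 255}
    - {"linear": [-0.001,0,0.001],"delta_rot": [0,0,0],"fingers": 255}
    - {"linear": [-0.001,0,0.001],"delta_rot": [0,0,0],"fingers": 255}
    - {"linear": [-0.001,0,0.001],"delta_rot": [0,0,0],"fingers": 255}

```text
time: 7.65
tool_pos: [0.5436, 0.1684, 0.2229]
tool_rot: [-0.0, 0.985, 0.17, 0.002]
contact_force: [-3.8, -0.5, 12.9]
gripper_width: -0.001
```

```bash
python3 - <<'E'
from h import *
from plant import state
s=state(); print(s["time"],s["tool_pos"],s["tool_rot"],s["contact_force"])
for n in ("scene","wrist"): cv2.imwrite(f"pics/{n}5.png",eyes.grab_frame(n)[:,:,::-1])
E
```

```text
7.65 [0.54359037 0.16837825 0.22293696] [-6.06523821e-05  9.85421508e-01  1.70119565e-01  1.94455891e-03] [-3.76851659 -0.54304867 12.88960836]
```

View pics/wrist5.png

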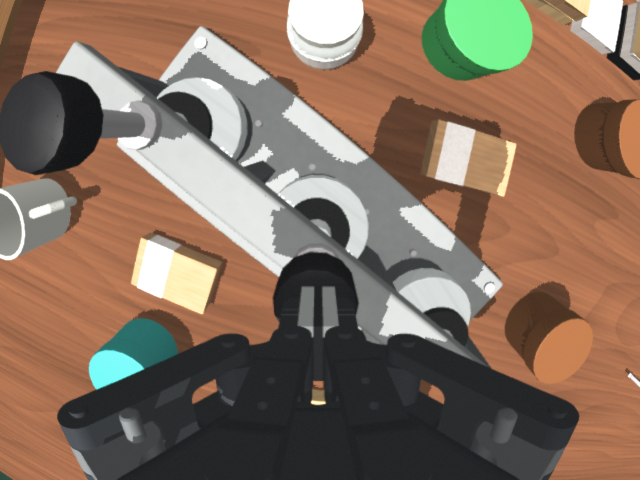

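View pics/scene5.png

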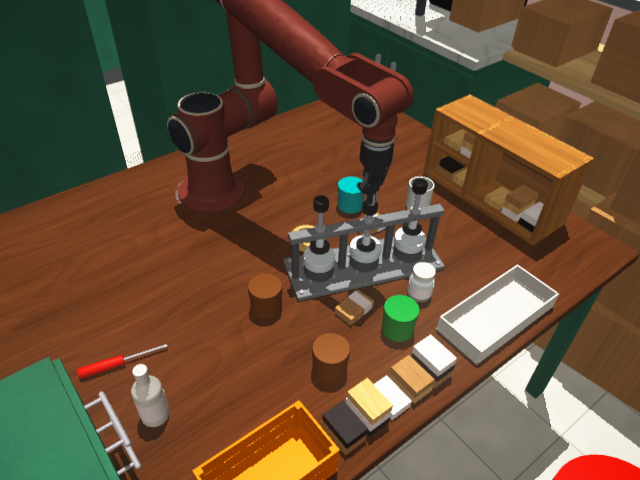

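The wrist view shows the tips central on the middle knob at (316,290), and the scene view shows the rest undisturbed. Travel is about 39 mm and steady, so I'm handing in.

```bash
python3 -c "
from plant import job_done,state
print(job_done()); s=state(); print(s['time'],s['tool_pos'],s['contact_force'])"
```

```text
the job is handed in; nothing more can be done
None
the job is handed in; nothing more can be done
```

The proud tin was at the middle station. I pushed its knob down about 39 mm with closed fingertips, and the arm was still holding it there when I handed in at about 7.8 s.

- **Travel:** the fingertips ended at z = 0.223 m, against 0.262 m for the knob at rest, so about 17 mm short of the bottom stop.
- **Push:** the vertical force was 12.9 N, close to the roughly 13 N the springs should give at that depth. Height and force held steady over the 0.8 s dwell, before a final small adjustment.
- **Lid:** in the scene view just before that adjustment, the middle lid's skirt edge matched the fully-home line, level with the other two tins.
- **Surroundings:** the other two plungers and tins looked unmoved in the last scene image. So did the rest of the counter.

Two checks were less clean. The wrist camera put the knob centre 1–2 mm away from the other two views. About 7 N of side load built up during the push; I reduced it to about 4 N by easing the tool 1 mm sideways. That final move was also meant to add 1 mm of travel, but only about 0.3 mm showed up in the reading.

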